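# Set out the supplies in order of height

## Task

Set out the four supplies (wax tin, dropper bottle, beaker, glue bottle) on the wooden board in order of height, so that each can be seen and reached: stand each one upright in the middle of its own round black mat, the tallest on the mat next to the upright peg and each following one shorter towards the other end of the board.

Things in the scene. Friction and masses are not known exactly. Their poses are not given: they have to be found in the camera images.
- tin: flat round pale wax tin with a lid, 58 mm across (body 55 mm, lid from 17 mm up 58 mm), 28 mm high, about 85 g, standing on the table. Origin: centre of its underside, z up
- dropper: small round dropper bottle with an orange body and white nozzle cap, 57 mm high; body 29 mm across up to 41 mm, cap 20 mm across, about 30 g, upright. Origin: centre of its underside, z up
- beaker: translucent open plastic mixing beaker with a little hardened blue resin seen at the bottom, 78 mm high, 61 mm across at the rim tapering to 48 mm at the foot, about 30 g, upright; it can be gripped round the wall. Origin: centre of its underside, z up
- glue: white glue bottle with a red pointed nozzle, 106 mm high; flat-sided body 24 mm (its x axis) by 38 mm (its y axis) up to 74 mm, nozzle 17 mm across, about 55 g, upright. Grip it across the flat sides, along its x axis. Origin: centre of its underside, z up
- mat_1: one of four identical black rubber mats, a disc 66 mm across and 3 mm thick, fixed on the wooden board (board 410 x 100 x 12 mm, fixed on the table); the four lie in a straight row along the board, 80 mm apart. Which of the four names lies where in the row changes. Origin: centre of its underside, 12 mm above the table, so its upper face is 15 mm above the table. x axis along the row (pointing either to or away from the peg), z up
- mat_2: one of four identical black rubber mats, a disc 66 mm across and 3 mm thick, fixed on the wooden board (board 410 x 100 x 12 mm, fixed on the table); the four lie in a straight row along the board, 80 mm apart. Which of the four names lies where in the row changes. Origin: centre of its underside, 12 mm above the table, so its upper face is 15 mm above the table. x axis along the row (pointing either to or away from the peg), z up
- mat_3: one of four identical black rubber mats, a disc 66 mm across and 3 mm thick, fixed on the wooden board (board 410 x 100 x 12 mm, fixed on the table); the four lie in a straight row along the board, 80 mm apart. Which of the four names lies where in the row changes. Origin: centre of its underside, 12 mm above the table, so its upper face is 15 mm above the table. x axis along the row (pointing either to or away from the peg), z up
- mat_4: one of four identical black rubber mats, a disc 66 mm across and 3 mm thick, fixed on the wooden board (board 410 x 100 x 12 mm, fixed on the table); the four lie in a straight row along the board, 80 mm apart. Which of the four names lies where in the row changes. Origin: centre of its underside, 12 mm above the table, so its upper face is 15 mm above the table. x axis along the row (pointing either to or away from the peg), z up
- peg: the upright peg: dark wooden rod 16 mm across, its top 82 mm above the table, on a 26 mm steel foot, fixed at one end of the board in line with the mats, 58 mm from the centre of the nearest mat. It can be at either end; the other end has only a low dark cleat, 8 mm high. Origin: centre of its underside, 12 mm above the table, z up
Things that resemble listed ones, but are neither listed nor needed, are in the scene too. What is shaped like the glue but blue, green or pink is not meant.

How it is judged (in metres and radians):
At the end, for the whole second after the job is handed in: All four stand upright (within 0.1 rad), at rest and released on the mats, each centre within 12 mm of the centre of its mat: counted from the peg, glue bottle, beaker, dropper bottle, wax tin (((horizontal distance between glue and mat_1 below 0.012 m and horizontal distance between peg and mat_1 between 0 and 0.098 m) or (horizontal distance between glue and mat_2 below 0.012 m and horizontal distance between peg and mat_2 between 0 and 0.098 m) or (horizontal distance between glue and mat_3 below 0.012 m and horizontal distance between peg and mat_3 between 0 and 0.098 m) or (horizontal distance between glue and mat_4 below 0.012 m and horizontal distance between peg and mat_4 between 0 and 0.098 m)) and angle between each of glue, beaker, dropper, tin's own z axis and vertical below 0.1 rad and height (world z) of glue between 0.01 and 0.02 m and linear speed of each of glue, beaker, dropper, tin below 0.01 m/s and angular speed of each of glue, beaker, dropper, tin below 0.1 rad/s and ((horizontal distance between beaker and mat_1 below 0.012 m and horizontal distance between peg and mat_1 between 0.098 and 0.178 m) or (horizontal distance between beaker and mat_2 below 0.012 m and horizontal distance between peg and mat_2 between 0.098 and 0.178 m) or (horizontal distance between beaker and mat_3 below 0.012 m and horizontal distance between peg and mat_3 between 0.098 and 0.178 m) or (horizontal distance between beaker and mat_4 below 0.012 m and horizontal distance between peg and mat_4 between 0.098 and 0.178 m)) and height (world z) of beaker between 0.01 and 0.02 m and ((horizontal distance between dropper and mat_1 below 0.012 m and horizontal distance between peg and mat_1 between 0.178 and 0.258 m) or (horizontal distance between dropper and mat_2 below 0.012 m and horizontal distance between peg and mat_2 between 0.178 and 0.258 m) or (horizontal distance between dropper and mat_3 below 0.012 m and horizontal distance between peg and mat_3 between 0.178 and 0.258 m) or (horizontal distance between dropper and mat_4 below 0.012 m and horizontal distance between peg and mat_4 between 0.178 and 0.258 m)) and height (world z) of dropper between 0.01 and 0.02 m and ((horizontal distance between tin and mat_1 below 0.012 m and horizontal distance between peg and mat_1 between 0.258 and 0.338 m) or (horizontal distance between tin and mat_2 below 0.012 m and horizontal distance between peg and mat_2 between 0.258 and 0.338 m) or (horizontal distance between tin and mat_3 below 0.012 m and horizontal distance between peg and mat_3 between 0.258 and 0.338 m) or (horizontal distance between tin and mat_4 below 0.012 m and horizontal distance between peg and mat_4 between 0.258 and 0.338 m)) and height (world z) of tin between 0.01 and 0.02 m); the robot touches nothing.
It also fails if it takes over 120 s, if anything falls off the work surface, if the arm or the gripper's body presses on something with over 40 N, if the wrist force passes 120 N, or if a joint passes its speed limit or range.

## Robot

A 6-joint arm with a two-finger parallel gripper is mounted at the origin on a cart in front of the work surface, level with it; the furniture and walls round the work are solid. World frame = base frame: x ahead of the robot, y to its left, z up, the work surface at z = 0. Lengths are in m, angles in degrees, forces in N, time in s.
With the tool pointing down it reaches from about 0.3 to 0.75 m from the base axis. Payload 8.5 kg.
Tool frame: the origin (TCP) lies at the very end of the fingers, on their centre line; the grasp point (between the pads) lies 19 mm behind it; z points along the fingers, y is the line along which they close (so a half turn about z gives the same grasp; the last joint's range is limited). The gripper opens to 85 mm and grips with 20 to 120 N. Pads are 22 mm wide; open, the fingers measure 114 mm over their backs; the gripper's body (76 mm by 85 mm) begins 54 mm behind the grasp point. The pads swing forward as they close: fully open they stand 13 mm farther back than shut.
Start: joints at [55.502, 21.807, 74.336, -0, 83.858, -12.336], TCP at [0.207, 0.509, 0.231] pointing down, gripper open.
Joint ranges: [-178.18, 178.18], [-50.72, 133.34], [12.68, 142.11], [-81.47, 261.47], [9.98, 163.14], [-165.26, 165.26]. Speed limits (degrees/s): [136.94, 136.94, 180, 180, 180, 180].

## Interface

Orientations are given as a 3x3 rotation matrix whose columns are the frame's x, y, z axes.
In Python, from rig import env, optics, spotter gives the robot as it stands.
- The arm moves only by the shell command python3 -m crank 'ROWS' [FORCE]. ROWS is JSON, one flat list of numbers, 5 for each row, row after row: the finger opening in cm, from 0 to 8.54, then the shift along the tool's x, y, z in cm, then the turn about the tool's z in rad. A call has exactly 8 rows; each row shifts and turns the commanded pose from where the row before left it, along the tool's axes as they then stand; what a row does not reach is not made up. A row lasts 1/12 s, in which the tool goes at most 41.7 mm and 7.16 degrees, less where a joint would pass 70% of its speed; a pose out of reach is approached as far as the arm can. A call is refused whole if a number of a shift passes 4.17 or a number of a turn 0.125, either way. A call with a gripper value outside its range is refused whole. The fingers move at their own pace and stop on an object; FORCE is the grip in N (left out, the last holds). Time passes only in rows, so rows that do not move let the fingers close, or fill a call up. It gives the time, the measured TCP pose, the force, the opening and the grip force at its end, in the units of the state.
- env.observe(): the state, without advancing time (a new reading comes with each control period).
- optics.get_image(name): name is "scene" or "top" or "wrist"; returns a dict with "color" (400x640x3 uint8, red, green, blue), "intrinsics" (3x3 intrinsics, pixels), "pose" (4x4, takes a point from camera to world coordinates). Camera axes: x right, y up, looking along -z (the intrinsics and any distortion apply to the point x, -y, -z); pixel columns grow to the right and rows downward; lengths in m; the calibration is good to about 2 mm. A picture is of the moment at which its call begins. There is no depth.
- env.close_job(): hands the job in; it is judged then, once.
Trained networks look in a picture, given as the dict that the camera call returned (one of the last four; its "shot" number tells which), for a name from the list of things; names that differ only in an ending like _2 or _b are one class to them, and where a whole thing is asked for, a point or a joint stands for the part that bears it (a point fixed in the world has none). Each returns a list of dicts, best first, with "score" (0 to 1); they miss things now and then, are a little off and sometimes report something else, mostly with a low value. They report only what shows in the picture. A call takes as long as a camera call. They do not tell look-alikes from the thing itself.
- spotter.look_for(picture, query): "at" ([column, row] as shares, 0 to 1, of the picture: columns of its width, rows of its height, amid what is visible of it).
The state is a dict: "time_s": time; "q": joint angles; "qvel": joint speeds; "joint_efforts": joint torques, N m; "position": TCP position; "tool_rot": TCP orientation; "ft_force": force on the tool from outside, world axes, zero at the start; "wrist_torque": the same for the moment, N m; "grip_width": finger opening in m; "gripper_force": force on a finger pad.
Only numpy, scipy, OpenCV 4.12 (cv2) and the standard library are available. Lean on these libraries where they do the work, as an engineer would, in place of code of your own. Each camera call takes 0.05 s, during which the arm holds its last target. There are 200 camera calls.

## Working session

There is one attempt and no reset: what is moved stays moved. The work goes in short steps, Python scripts to look and compute and a shell command to move; the robot and the scene stay as the last step left them, time stands still between calls to the robot, and variables do not carry over. Pictures are saved under pics/ and viewed, at most 14 in all, crops included, and the job is handed in when it is done.

```bash
ls; mkdir -p pics; cat > h.py <<'E'
import numpy as np, cv2
from rig import env, optics, spotter
def snap(n,f=None):
    p=optics.get_image(n)
    if f: cv2.imwrite('pics/'+f,p['color'][:,:,::-1])
    return p
def ray(p,u,v,z):
    K=np.array(p['intrinsics']);T=np.array(p['pose'])
    d=np.array([(u-K[0,2])/K[0,0],-(v-K[1,2])/K[1,1],-1]);d=T[:3,:3]@d
    o=T[:3,3];return o+d*(z-o[2])/d[2]
def proj(p,X):
    K=np.array(p['intrinsics']);T=np.array(p['pose'])
    c=T[:3,:3].T@(np.array(X)-T[:3,3]);return K[0,0]*c[0]/-c[2]+K[0,2],K[1,1]*c[1]/c[2]+K[1,2]
E
python3 - <<'E'
from h import *
np.set_printoptions(precision=4,suppress=True)
s=env.observe();print(s['tool_rot'],s['time_s'],s['grip_width'])
H=dict(tin=.014,dropper=.028,beaker=.039,glue=.05,mat_1=.015,peg=.05)
for n in ('top','scene'):
    p=snap(n,n+'0.png');print(n,p.keys(),p['intrinsics'],p['pose'])
    for q,z in H.items():
        for r in spotter.look_for(p,q):
            if r['score']>.2:
                u,v=r['at'][0]*640,r['at'][1]*400
                print(q,round(r['score'],2),int(u),int(v),ray(p,u,v,z))
E
```

```text
pics
[[-0.9261  0.3772 -0.0008]
 [ 0.3772  0.9261 -0.0013]
 [ 0.0003 -0.0015 -1.    ]] 0.0 0.0851984661896115
top dict_keys(['color', 'intrinsics', 'pose', 'shot']) [[473.1754   0.     321.3252]
 [  0.     473.1754 206.7849]
 [  0.       0.       1.    ]] [[-0.028   0.9957 -0.0883  0.4463]
 [-0.9994 -0.0299 -0.0201 -0.2013]
 [-0.0226  0.0877  0.9959  1.1196]
 [ 0.      0.      0.      1.    ]]
dropper 0.44 339 200 [ 0.556  -0.2227  0.028 ]
beaker 0.61 422 258 [ 0.4177 -0.4042  0.039 ]
glue 0.74 324 288 [ 0.3583 -0.1826  0.05  ]
glue 0.69 370 294 [ 0.3424 -0.2842  0.05  ]
glue 0.65 354 267 [ 0.4021 -0.2511  0.05  ]
mat_1 0.87 246 218 [ 0.5226 -0.0027  0.015 ]
mat_1 0.84 240 153 [0.6779 0.0104 0.015 ]
mat_1 0.83 246 251 [ 0.4446 -0.0016  0.015 ]
mat_1 0.23 338 199 [ 0.5601 -0.22    0.015 ]
peg 0.63 249 277 [ 0.3861 -0.0129  0.05  ]
scene dict_keys(['color', 'intrinsics', 'pose', 'shot']) [[371.5875   0.     323.5938]
 [  0.     371.5875 192.0141]
 [  0.       0.       1.    ]] [[-0.7157  0.3177 -0.622   0.0159]
 [-0.6984 -0.3142  0.6431  0.3761]
 [ 0.0089  0.8946  0.4467  0.4157]
 [ 0.      0.      0.      1.    ]]
tin 0.88 366 175 [ 0.5646 -0.3565  0.014 ]
dropper 0.77 335 187 [ 0.5543 -0.2216  0.028 ]
beaker 0.85 424 174 [ 0.4313 -0.4184  0.039 ]
beaker 0.72 320 248 [ 0.3896 -0.0041  0.039 ]
glue 0.87 401 217 [ 0.3422 -0.1797  0.05  ]
glue 0.7 359 212 [ 0.4114 -0.1373  0.05  ]
glue 0.61 430 201 [ 0.3336 -0.2775  0.05  ]
mat_1 0.95 271 234 [0.5154 0.0043 0.015 ]
mat_1 0.93 241 221 [0.5984 0.0181 0.015 ]
mat_1 0.83 300 251 [0.4347 0.0028 0.015 ]
peg 0.82 325 248 [0.3744 0.0003 0.05  ]
```

View pics/top0.png

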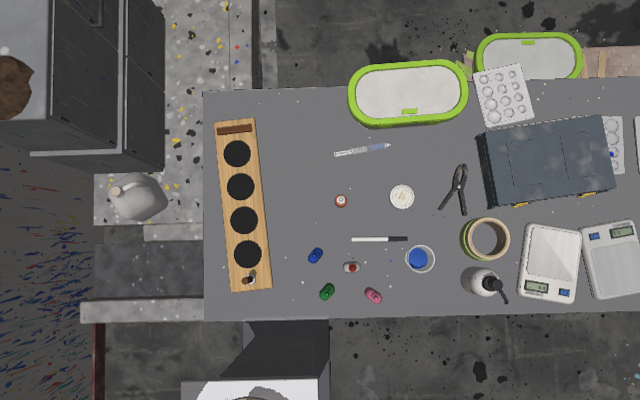

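View pics/scene0.png

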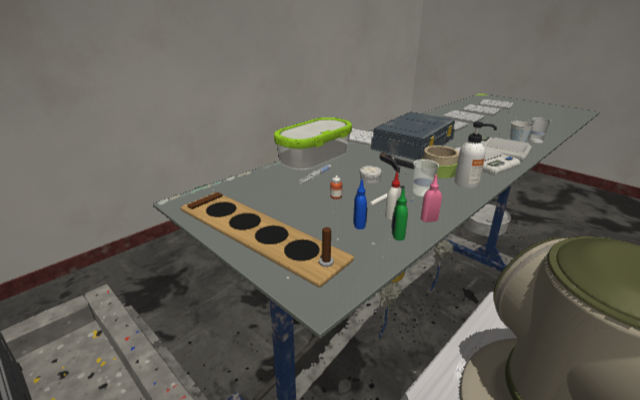

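Top view: the mats are at (237,153), (240,187), (244,220) and (247,254), with the peg at (250,277), the near end. The tin is at (402,197), the dropper at (340,200), the beaker at (420,259) and the white/red glue at (351,267). The blue, green and pink look-alikes stand around the glue. Next I'll refine these positions.

```bash
python3 - <<'E'
from h import *
np.set_printoptions(precision=4,suppress=True)
p=snap('top');c=p['color'].astype(int)
dark=((c.max(2)<45)).astype(np.uint8); dark[:, :215]=0; dark[:,275:]=0
n,l,st,ce=cv2.connectedComponentsWithStats(dark)
M=[]
for i in range(1,n):
    if st[i,4]>150: X=ray(p,*ce[i],.015);M.append(X);print('mat',ce[i],st[i],X)
def blob(mask,box,z,name):
    m=np.zeros(mask.shape,bool);u0,v0,u1,v1=box;m[v0:v1,u0:u1]=mask[v0:v1,u0:u1]
    n,l,st,ce=cv2.connectedComponentsWithStats(m.astype(np.uint8))
    i=1+st[1:,4].argmax();print(name,ce[i],st[i],ray(p,*ce[i],z))
mx,mn=c.max(2),c.min(2)
blob((mx>140),(380,180,420,215),.028,'tin')
blob((mx-mn>50),(330,190,352,212),.035,'dropper')
blob((c[:,:,2]-c[:,:,0]>50),(400,240,440,275),.008,'beaker resin')
blob((mx>125)|(mx-mn>40),(340,258,363,278),.05,'glue')
blob((c[:,:,0]-c[:,:,2]>60),(340,258,363,278),.09,'glue nozzle')
cr=c[240:310,300:390].astype(np.uint8)
cv2.imwrite('pics/g.png',cv2.resize(cr[:,:,::-1],None,fx=8,fy=8,interpolation=cv2.INTER_CUBIC))
E
```

```text
mat [236.5151 153.4491] [224 141  26  26 530] [0.6775 0.019  0.015 ]
mat [240.0613 186.4814] [227 174  27  26 538] [0.5981 0.0116 0.015 ]
mat [243.5191 220.0747] [231 207  26  27 549] [0.5184 0.0045 0.015 ]
mat [247.0679 253.8286] [234 241  27  27 560] [ 0.4394 -0.0028  0.015 ]
tin [401.7798 196.3128] [390 184  25  25 486] [ 0.5618 -0.3659  0.028 ]
dropper [340.1111 201.7593] [335 195  12  12  54] [ 0.5528 -0.223   0.035 ]
beaker resin [417.4568 257.9815] [408 248  20  21 324] [ 0.4186 -0.3991  0.008 ]
glue [351.211 267.789] [344 264  16   9 109] [ 0.4019 -0.2428  0.05  ]
glue nozzle [351.9143 267.6857] [349 264   7   8  35] [ 0.4038 -0.2428  0.09  ]
```

View pics/g.png

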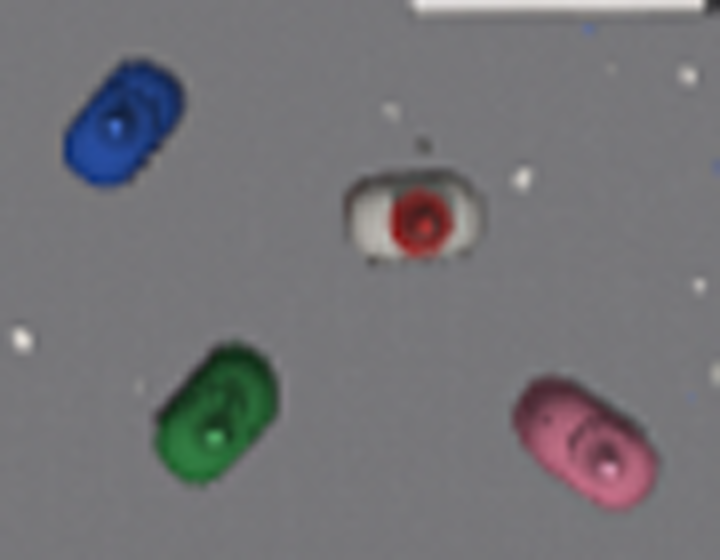

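The glue's long axis runs nearly along image columns, i.e. world y, so the fingers close along world x. I'll do the glue first: move above it, then turn.

```bash
python3 -m crank '[6,-1.94,-2.59,0,0, 6,-1.94,-2.59,0,0, 6,-1.94,-2.59,0,0, 6,-1.94,-2.59,0,0, 6,-1.94,-2.59,0,0, 6,-1.94,-2.59,0,0, 6,-1.94,-2.59,0,0, 6,-1.94,-2.59,0,0]' 30
python3 -m crank '[6,-1.94,-2.59,0,0, 6,-1.94,-2.59,0,0, 6,-1.94,-2.59,0,0, 6,-1.94,-2.59,0,0, 6,-1.94,-2.59,0,0, 6,-1.94,-2.59,0,0, 6,-1.94,-2.59,0,0, 6,-1.94,-2.59,0,0]'
python3 -m crank '[6,-1.94,-2.59,0,0, 6,-1.94,-2.59,0,0, 6,-1.94,-2.59,0,0, 6,-1.94,-2.59,0,0, 6,-1.94,-2.59,0,0, 6,-1.94,-2.59,0,0, 6,-1.94,-2.59,0,0, 6,-1.94,-2.59,0,0]'
python3 -m crank '[6,0,0,0,0.11, 6,0,0,0,0.11, 6,0,0,0,0.11, 6,0,0,0,0.11, 6,0,0,0,0.11, 6,0,0,0,0.11, 6,0,0,0,0.11, 6,0,0,0,0.11]'
python3 -m crank '[6,0,0,0,0.11, 6,0,0,0,0.11, 6,0,0,0,0.085, 6,0,0,0,0, 6,0,0,0,0, 6,0,0,0,0, 6,0,0,0,0, 6,0,0,0,0]'
cat >> h.py <<'E'
def go(x,y,z,yaw=None):
    "tool-frame shift (cm) and turn (rad, do after/with fixed frame) to reach target"
    s=env.observe();R=np.array(s['tool_rot']);d=np.array([x,y,z])-s['position']
    cy=np.degrees(np.arctan2(R[1,0],R[0,0]))
    print('pos',np.round(s['position'],4),'yaw',round(cy,1),'t',round(s['time_s'],1),'w',s['grip_width'],'shift cm',np.round(R.T@d*100,2), 'q6',round(s['q'][5]))
    if yaw is not None:
        t=np.radians((cy-yaw+180)%360-180); a=np.radians(yaw)
        Rn=np.array([[np.cos(a),np.sin(a),0],[np.sin(a),-np.cos(a),0],[0,0,-1]])
        print(' turn',round(t,3),'then shift',np.round(Rn.T@d*100,2))
E
python3 - <<'E'
from h import *
p=snap('wrist','w1.png')
print(p['pose'],p['intrinsics'])
for r in spotter.look_for(p,'glue'):
    u,v=r['at'][0]*640,r['at'][1]*400;print(r['score'],u,v,ray(p,u,v,.05))
go(.403,-.243,.05,90)
E
```

```text
time_s: 1.42
position: [0.273, 0.2575, 0.2315]
tool_rot: [[-0.926, 0.377, 0.001], [0.377, 0.926, 0.0], [-0.0, 0.0, -1.0]]
ft_force: [1.0, 1.2, 1.7]
grip_width: 0.06
gripper_force: 0.0
time_s: 2.08
position: [0.3387, 0.0068, 0.2316]
tool_rot: [[-0.926, 0.377, 0.001], [0.377, 0.926, -0.0], [-0.001, 0.0, -1.0]]
ft_force: [0.7, 0.0, -1.0]
grip_width: 0.0603
gripper_force: 0.0
time_s: 2.75
position: [0.4043, -0.2437, 0.2314]
tool_rot: [[-0.926, 0.378, 0.0], [0.378, 0.926, -0.0], [-0.0, -0.0, -1.0]]
ft_force: [0.4, -0.0, 0.0]
grip_width: 0.0597
gripper_force: 0.0
time_s: 3.42
position: [0.4042, -0.242, 0.2314]
tool_rot: [[-0.294, 0.956, 0.0], [0.956, 0.294, -0.0], [-0.0, 0.0, -1.0]]
ft_force: [0.2, -0.4, -0.5]
grip_width: 0.0602
gripper_force: 0.0
time_s: 4.08
position: [0.4042, -0.242, 0.2313]
tool_rot: [[-0.0, 1.0, 0.0], [1.0, 0.0, -0.0], [-0.0, 0.0, -1.0]]
ft_force: [0.0, -0.7, 0.6]
grip_width: 0.06
gripper_force: 0.0
[[ 1.00000000e+00  1.56189977e-05  2.48830175e-05  4.04130437e-01]
 [-2.20237646e-05  9.59099838e-01  2.83068015e-01 -1.70611795e-01]
 [-1.94440593e-05 -2.83068015e-01  9.59099838e-01  3.74762978e-01]
 [ 0.00000000e+00  0.00000000e+00  0.00000000e+00  1.00000000e+00]] [[339.67978997   0.         316.10421536]
 [  0.         339.67978997 205.53558472]
 [  0.           0.           1.        ]]
0.97 317.504 182.20000000000002 [ 0.40549019 -0.24268987  0.05      ]
0.91 259.072 123.52000000000001 [ 0.35105253 -0.18688717  0.05      ]
0.74 256.704 226.79999999999998 [ 0.34379313 -0.28897878  0.05      ]
0.62 346.62399999999997 97.08 [ 0.43192803 -0.16344528  0.05      ]
pos [ 0.4042 -0.242   0.2313] yaw 90.0 t 4.2 w 0.05989543864254877 shift cm [-0.1  -0.12 18.13] q6 -45
 turn -0.0 then shift [-0.1  -0.12 18.13]
```

View pics/w1.png

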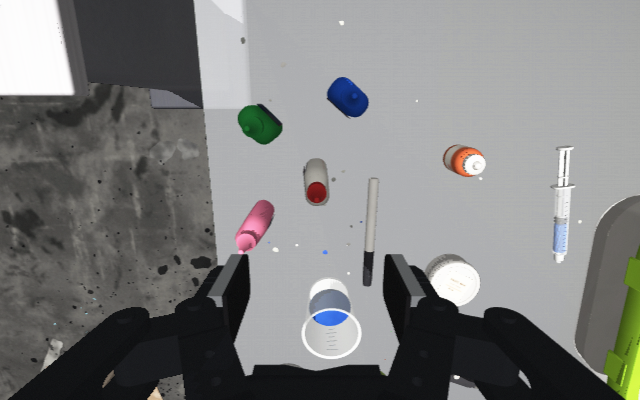

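The wrist view shows the glue at (317,182), upright and aligned with the tool axes. I'll descend, grip and lift.

```bash
python3 -m crank '[4.8,0,0.03,2.44,0, 4.8,0,0,2.44,0, 4.8,0,0,2.44,0, 4.8,0,0,2.44,0, 4.8,0,0,2.44,0, 4.8,0,0,2.44,0, 4.8,0,0,2.44,0, 4.8,0,0,2.44,0]'
python3 -m crank '[4.8,0,0,0,0, 4.8,0,0,0,0, 0,0,0,0,0, 0,0,0,0,0, 0,0,0,0,0, 0,0,0,0,0, 0,0,0,0,0, 0,0,0,0,0]' 30
python3 -m crank '[0,0,0,-1,0, 0,0,0,-2,0, 0,0,0,-3,0, 0,0,0,-3,0, 0,0,0,-3,0, 0,0,0,-2,0, 0,0,0,-1,0, 0,0,0,0,0]'
python3 - <<'E'
from h import *
go(.4394,-.0028,.2,5.2)
E
```

```text
time_s: 4.85
position: [0.4045, -0.242, 0.0351]
tool_rot: [[0.0, 1.0, 0.0], [1.0, -0.0, -0.0], [-0.0, 0.0, -1.0]]
ft_force: [0.2, -0.4, 0.1]
grip_width: 0.0478
gripper_force: 0.0
time_s: 5.52
position: [0.4048, -0.2423, 0.0368]
tool_rot: [[0.001, 1.0, 0.001], [1.0, -0.001, -0.001], [-0.001, 0.001, -1.0]]
ft_force: [-0.3, -0.9, 6.5]
grip_width: 0.0224
gripper_force: 32.0
time_s: 6.18
position: [0.405, -0.2424, 0.1883]
tool_rot: [[0.001, 1.0, 0.003], [1.0, -0.001, -0.003], [-0.003, 0.003, -1.0]]
ft_force: [-0.7, 0.9, -1.1]
grip_width: 0.0226
gripper_force: 31.1
pos [ 0.405  -0.2424  0.1883] yaw 90.0 t 6.2 w 0.02256164572921095 shift cm [23.96  3.42 -1.24] q6 -45
 turn 1.479 then shift [  5.59 -23.55  -1.17]
```

```bash
python3 -m crank '[0,2.4,0.34,0,0, 0,2.4,0.34,0,0, 0,2.4,0.34,0,0, 0,2.4,0.34,0,0, 0,2.4,0.34,0,0, 0,2.4,0.34,0,0, 0,2.4,0.34,0,0, 0,2.4,0.34,0,0]'
python3 -m crank '[0,2.38,0.35,0,0, 0,2.38,0.35,0,0, 0,0,0,0,0.115, 0,0,0,0,0.115, 0,0,0,0,0.115, 0,0,0,0,0.115, 0,0,0,0,0.115, 0,0,0,0,0.115]'
python3 -m crank '[0,0,0,0,0.115, 0,0,0,0,0.115, 0,0,0,0,0.115, 0,0,0,0,0.115, 0,0,0,0,0.115, 0,0,0,0,0.115, 0,0,0,0,0.1, 0,0,0,0,0]'
python3 - <<'E'
from h import *
p=snap('wrist','w2.png')
for r in spotter.look_for(p,'mat_1'):
    u,v=r['at'][0]*640,r['at'][1]*400;print(r['score'],u,v,ray(p,u,v,.015))
go(.4394,-.0028,.053,5.2)
E
```

```text
time_s: 6.85
position: [0.4314, -0.0486, 0.1851]
tool_rot: [[0.001, 1.0, -0.002], [1.0, -0.001, 0.001], [0.001, -0.002, -1.0]]
ft_force: [1.0, 0.7, 0.2]
grip_width: 0.0226
gripper_force: 31.1
time_s: 7.52
position: [0.4384, -0.0022, 0.185]
tool_rot: [[0.642, 0.767, -0.002], [0.767, -0.642, 0.001], [-0.001, -0.002, -1.0]]
ft_force: [0.7, -0.1, -0.6]
grip_width: 0.0226
gripper_force: 31.2
time_s: 8.18
position: [0.4385, -0.0023, 0.1851]
tool_rot: [[0.996, 0.086, -0.002], [0.086, -0.996, 0.001], [-0.002, -0.001, -1.0]]
ft_force: [-0.4, -0.4, -0.4]
grip_width: 0.0228
gripper_force: 31.2
0.96 316.416 181.0 [ 0.44164927 -0.00279527  0.015     ]
0.72 316.928 94.39999999999999 [0.51898204 0.00345176 0.015     ]
0.6 318.72 11.799999999999999 [0.58351569 0.00758823 0.015     ]
pos [ 0.4386 -0.0023  0.1854] yaw 5.3 t 8.3 w 0.02278066203057677 shift cm [ 0.1   0.07 13.24] q6 69
 turn 0.002 then shift [ 0.08  0.06 13.24]
```

View pics/w2.png

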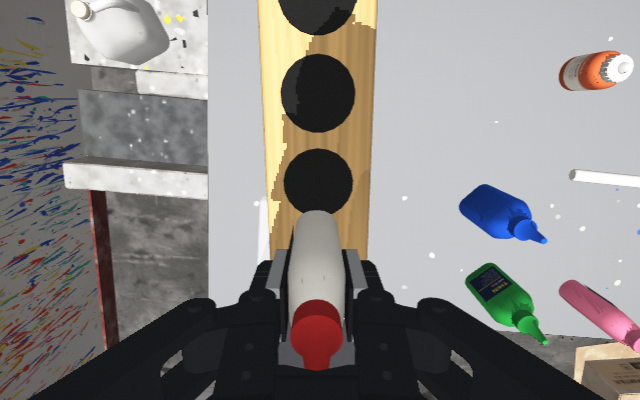

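The glue hangs straight in the fingers above its mat, whose visible part is near (318,183). I'll lower and release.

```bash
python3 -m crank '[0,0.08,0.06,2,0, 0,0,0,2.5,0, 0,0,0,2.5,0, 0,0,0,2.5,0, 0,0,0,2,0, 0,0,0,1,0, 0,0,0,0.7,0, 0,0,0,0,0]'
python3 -m crank '[0,0,0,0,0, 0,0,0,0,0, 0,0,0,0.1,0, 3.2,0,0,0,0, 3.2,0,0,0,0, 4.5,0,0,0,0, 4.5,0,0,0,0, 4.5,0,0,0,0]'
python3 -m crank '[4.5,0,0,-2,0, 4.5,0,0,-2.5,0, 4.5,0,0,-2.5,0, 4.5,0,0,-3,0, 4.5,0,0,-3,0, 6,0,0,-2,0, 7,0,0,-1,0, 7.5,0,0,0,0]'
python3 - <<'E'
from h import *
p=snap('wrist','w3.png')
go(.4186,-.3991,.2,5.2)
p=snap('scene');c=p['color'];cv2.imwrite('pics/s3.png',cv2.resize(c[130:300,160:480,::-1],None,fx=2.4,fy=2.4))
E
```

```text
time_s: 8.95
position: [0.4392, -0.0028, 0.053]
tool_rot: [[0.996, 0.091, -0.002], [0.091, -0.996, 0.001], [-0.002, -0.001, -1.0]]
ft_force: [-0.4, -0.4, -0.7]
grip_width: 0.0227
gripper_force: 31.2
time_s: 9.62
position: [0.4398, -0.0029, 0.0532]
tool_rot: [[0.996, 0.09, 0.0], [0.09, -0.996, -0.0], [0.0, 0.0, -1.0]]
ft_force: [0.3, 0.2, -0.6]
grip_width: 0.045
gripper_force: 0.0
time_s: 10.28
position: [0.4405, -0.0031, 0.2152]
tool_rot: [[0.996, 0.09, 0.004], [0.09, -0.996, -0.001], [0.004, 0.002, -1.0]]
ft_force: [0.2, 0.2, 0.0]
grip_width: 0.0747
gripper_force: 0.0
pos [ 0.44   -0.0029  0.2136] yaw 5.1 t 10.3 w 0.07499262448624858 shift cm [-5.69 39.26  1.38] q6 69
 turn -0.001 then shift [-5.72 39.26  1.36]
```

View pics/s3.png

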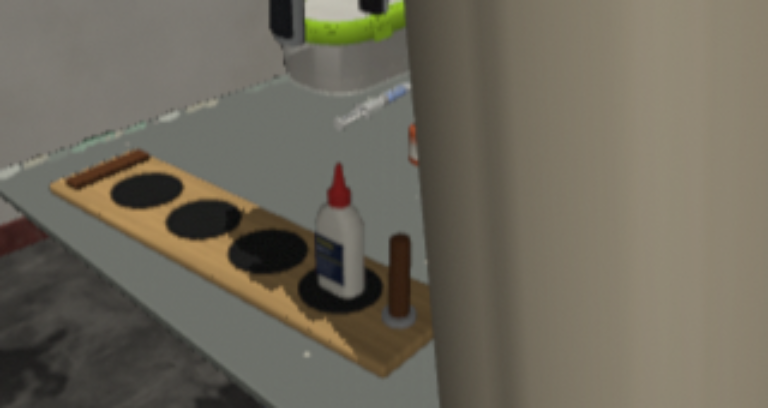

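The glue stands upright on the mat next to the peg, at (341,270) in the crop. The beaker is next.

```bash
python3 -m crank '[8,-0.36,2.45,0,0, 8,-0.36,2.45,0,0, 8,-0.36,2.45,0,0, 8,-0.36,2.45,0,0, 8,-0.36,2.45,0,0, 8,-0.36,2.45,0,0, 8,-0.36,2.45,0,0, 8,-0.36,2.45,0,0]'
python3 -m crank '[8,-0.36,2.45,0,0, 8,-0.36,2.45,0,0, 8,-0.36,2.45,0,0, 8,-0.36,2.45,0,0, 8,-0.36,2.45,0,0, 8,-0.36,2.45,0,0, 8,-0.36,2.45,0,0, 8.5,0,0,0,0]'
python3 -m crank '[8.5,0,2.45,0,0, 8.5,0,0,0,0, 8.5,0,0,0,0, 8.5,0,0,0,0, 8.5,0,0,0,0, 8.5,0,0,0,0, 8.5,0,0,0,0, 8.5,0,0,0,0]'
python3 - <<'E'
from h import *
p=snap('wrist','w4.png')
for r in spotter.look_for(p,'beaker'):
    u,v=r['at'][0]*640,r['at'][1]*400;print(r['score'],u,v,ray(p,u,v,.039))
for r in (.0,.078):
    for rad in ([.024] if r==0 else [.0305]):
        for a in (0,90,180,270): print(r,a,proj(p,[.4186+rad*np.cos(np.radians(a)),-.3991+rad*np.sin(np.radians(a)),r]))
go(.4186,-.3991,.04,5.2)
E
```

```text
time_s: 11.05
position: [0.428, -0.2016, 0.2117]
tool_rot: [[0.996, 0.09, -0.002], [0.09, -0.996, 0.002], [-0.002, -0.002, -1.0]]
ft_force: [-0.1, 0.5, -0.3]
grip_width: 0.0801
gripper_force: 0.0
time_s: 11.72
position: [0.4181, -0.3772, 0.2108]
tool_rot: [[0.996, 0.087, -0.002], [0.087, -0.996, 0.001], [-0.002, -0.001, -1.0]]
ft_force: [-1.0, -0.1, -0.3]
grip_width: 0.085
gripper_force: 0.0
time_s: 12.38
position: [0.4212, -0.3978, 0.2133]
tool_rot: [[0.996, 0.09, 0.0], [0.09, -0.996, -0.0], [0.0, 0.0, -1.0]]
ft_force: [-0.3, 0.2, 0.4]
grip_width: 0.0851
gripper_force: 0.0
0.71 312.704 193.2 [ 0.4116017  -0.39604148  0.039     ]
0.0 0 (np.float64(318.5126466602997), np.float64(155.72424351976662))
0.0 90 (np.float64(294.0567238877078), np.float64(176.1123832263162))
0.0 180 (np.float64(314.4618781169295), np.float64(199.648924502551))
0.0 270 (np.float64(338.7655684335174), np.float64(180.07049415171852))
0.078 0 (np.float64(319.94517787162056), np.float64(161.29167308151008))
0.078 90 (np.float64(280.7225299704945), np.float64(193.80730842404995))
0.078 180 (np.float64(313.4491673786558), np.float64(230.51207166205114))
0.078 270 (np.float64(352.2814544982712), np.float64(200.03879295178632))
pos [ 0.4212 -0.398   0.2132] yaw 5.2 t 12.5 w 0.08477665389787195 shift cm [-0.27  0.09 17.32] q6 30
 turn -0.001 then shift [-0.27  0.09 17.32]
```

View pics/w4.png

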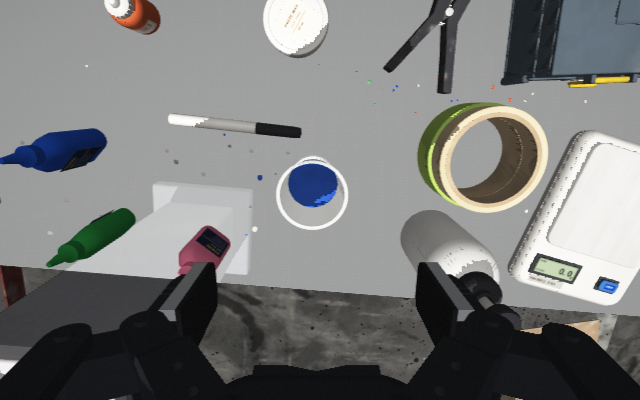

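The wrist view shows the beaker rim centred at (312,193), about 3 mm left and 2 mm up of the prediction, so the beaker is at about (0.421, -0.396). The pump bottle at (450,245) clears the fingers.

```bash
python3 -m crank '[7.6,0,-0.2,2.21,0, 7.6,0,0,2.21,0, 7.6,0,0,2.21,0, 7.6,0,0,2.21,0, 7.6,0,0,2.21,0, 7.6,0,0,2.21,0, 7.6,0,0,2.21,0, 7.6,0,0,2.21,0]'
python3 -m crank '[7.6,0,0,0,0, 7.6,0,0,0,0, 4,0,0,0,0, 4,0,0,0,0, 4,0,0,0,0, 4,0,0,0,0, 4,0,0,0,0, 4,0,0,0,0]' 20
python3 -m crank '[4,0,0,-1,0, 4,0,0,-2,0, 4,0,0,-3,0, 4,0,0,-4,0, 4,0,0,-4,0, 4,0,0,-3,0, 4,0,0,-1,0, 4,0,0,0,0]'
python3 - <<'E'
from h import *
go(.5189,.0045,.2,5.2)
E
```

```text
time_s: 13.15
position: [0.421, -0.3962, 0.0354]
tool_rot: [[0.996, 0.09, 0.0], [0.09, -0.996, -0.0], [0.0, 0.0, -1.0]]
ft_force: [0.5, 0.2, -0.4]
grip_width: 0.076
gripper_force: 0.0
time_s: 13.82
position: [0.4215, -0.3967, 0.038]
tool_rot: [[0.996, 0.09, 0.002], [0.09, -0.996, -0.002], [0.002, 0.003, -1.0]]
ft_force: [0.8, 1.3, 6.2]
grip_width: 0.059
gripper_force: 21.3
time_s: 14.48
position: [0.4214, -0.3968, 0.2199]
tool_rot: [[0.996, 0.09, 0.004], [0.09, -0.996, -0.005], [0.003, 0.006, -1.0]]
ft_force: [0.5, -0.9, -0.0]
grip_width: 0.0591
gripper_force: 21.8
pos [ 0.4214 -0.3968  0.2199] yaw 5.2 t 14.5 w 0.059067712475123865 shift cm [ 13.3  -39.1    1.81] q6 30
 turn -0.001 then shift [ 13.34 -39.08   1.99]
```

```bash
python3 -m crank '[4,0.83,-2.44,0,0, 4,0.83,-2.44,0,0, 4,0.83,-2.44,0,0, 4,0.83,-2.44,0,0, 4,0.83,-2.44,0,0, 4,0.83,-2.44,0,0, 4,0.83,-2.44,0,0, 4,0.83,-2.44,0,0]'
python3 -m crank '[4,0.83,-2.44,0,0, 4,0.83,-2.44,0,0, 4,0.83,-2.44,0,0, 4,0.83,-2.44,0,0, 4,0.83,-2.44,0,0, 4,0.83,-2.44,0,0, 4,0.83,-2.44,0,0, 4,0.83,-2.44,0,0]'
python3 -m crank '[4,0,0,0,0, 4,0,0,0,0, 4,0,0,0,0, 4,0,0,0,0, 4,0,0,0,0, 4,0,0,0,0, 4,0,0,0,0, 4,0,0,0,0]'
python3 - <<'E'
from h import *
p=snap('wrist','w5.png')
go(.5189,.0045,.054,5.2)
E
```

```text
time_s: 15.15
position: [0.4691, -0.1942, 0.2147]
tool_rot: [[0.996, 0.09, -0.003], [0.09, -0.996, 0.002], [-0.002, -0.002, -1.0]]
ft_force: [0.2, -0.1, -0.1]
grip_width: 0.0588
gripper_force: 21.8
time_s: 15.82
position: [0.5176, 0.0059, 0.2147]
tool_rot: [[0.996, 0.09, -0.003], [0.09, -0.996, 0.001], [-0.003, -0.001, -1.0]]
ft_force: [0.6, -0.3, -0.3]
grip_width: 0.0589
gripper_force: 21.8
time_s: 16.48
position: [0.5182, 0.0042, 0.2163]
tool_rot: [[0.996, 0.089, 0.0], [0.089, -0.996, -0.0], [0.0, 0.0, -1.0]]
ft_force: [0.4, 0.5, -0.2]
grip_width: 0.0591
gripper_force: 21.8
pos [0.5182 0.0043 0.2163] yaw 5.1 t 16.5 w 0.05898274203035912 shift cm [ 7.000e-02 -1.000e-02  1.623e+01] q6 72
 turn -0.001 then shift [ 7.000e-02 -1.000e-02  1.623e+01]
```

View pics/w5.png

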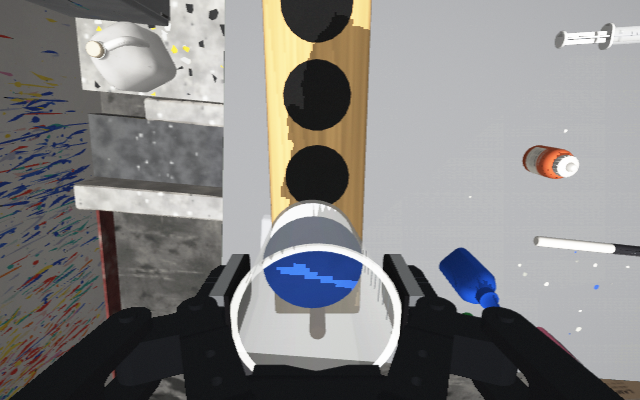

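The beaker hangs upright, and its mat is centred at (317,176) straight below. I'll lower and release.

```bash
python3 -m crank '[4,0.07,0,2.5,0, 4,0,0,3,0, 4,0,0,3,0, 4,0,0,3,0, 4,0,0,2.3,0, 4,0,0,1.5,0, 4,0,0,0.8,0, 4,0,0,0.1,0]'
python3 -m crank '[4,0,0,0,0, 4,0,0,0,0, 6.4,0,0,0,0, 6.4,0,0,0,0, 7.6,0,0,0,0, 7.6,0,0,0,0, 7.6,0,0,0,0, 7.6,0,0,0,0]'
python3 -m crank '[7.6,0,0,-2,0, 7.6,0,0,-2.5,0, 7.6,0,0,-2.5,0, 7.6,0,0,-3,0, 7.6,0,0,-3,0, 6,0,0,-2,0, 6,0,0,-1,0, 6,0,0,0,0]'
python3 - <<'E'
from h import *
go(.5528,-.223,.2,5.2)
p=snap('scene');c=p['color'];cv2.imwrite('pics/s6.png',cv2.resize(c[130:300,160:480,::-1],None,fx=2.4,fy=2.4))
E
```

```text
time_s: 17.2
position: [0.5187, 0.0048, 0.0535]
tool_rot: [[0.996, 0.09, -0.001], [0.09, -0.996, 0.001], [-0.001, -0.001, -1.0]]
ft_force: [0.1, -0.3, 0.8]
grip_width: 0.0588
gripper_force: 21.9
time_s: 17.87
position: [0.5189, 0.0046, 0.0544]
tool_rot: [[0.996, 0.09, 0.0], [0.09, -0.996, -0.0], [0.0, 0.0, -1.0]]
ft_force: [0.5, 0.6, 0.1]
grip_width: 0.0761
gripper_force: 0.0
time_s: 18.53
position: [0.5197, 0.0045, 0.2167]
tool_rot: [[0.996, 0.09, 0.005], [0.09, -0.996, -0.001], [0.005, 0.001, -1.0]]
ft_force: [-0.0, 0.3, -0.0]
grip_width: 0.0603
gripper_force: 0.0
pos [0.5197 0.0045 0.2167] yaw 5.2 t 18.5 w 0.060307289545922335 shift cm [ 1.25 22.95  1.71] q6 72
 turn -0.001 then shift [ 1.23 22.96  1.67]
```

View pics/s6.png

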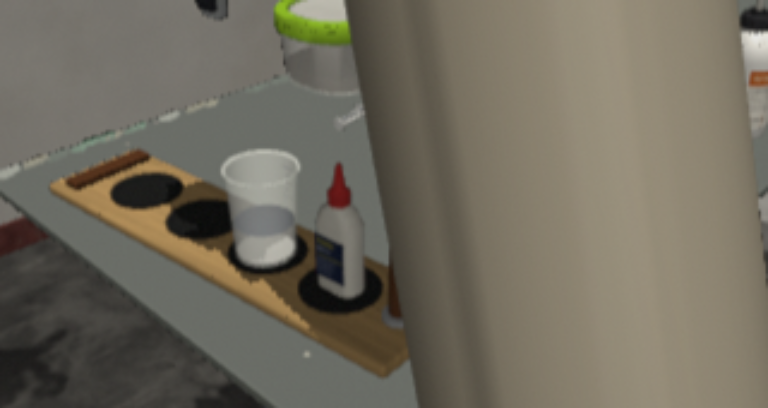

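The beaker stands centred on the second mat, at (263,225) in the crop. Now the dropper.

```bash
python3 -m crank '[6,0.16,2.87,0,0, 6,0.16,2.87,0,0, 6,0.16,2.87,0,0, 6,0.16,2.87,0,0, 6,0.16,2.87,0,0, 6,0.16,2.87,0,0, 6,0.16,2.87,0,0, 6,0.16,2.87,0,0]'
python3 -m crank '[6,0,0,1,0, 6,0,0,1,0, 6,0,0,1,0, 6,0,0,1,0, 6,0,0,0,0, 6,0,0,0,0, 6,0,0,0,0, 6,0,0,0,0]'
python3 - <<'E'
from h import *
p=snap('wrist','w7.png')
for r in spotter.look_for(p,'dropper'):
    u,v=r['at'][0]*640,r['at'][1]*400;print(r['score'],u,v,ray(p,u,v,.028))
c=p['color'].astype(int);m=((c[:,:,0]>150)&(c[:,:,0]-c[:,:,2]>70)).astype(np.uint8)
n,l,st,ce=cv2.connectedComponentsWithStats(m)
for i in range(1,n):
    if st[i,4]>80: print(st[i],ce[i],ray(p,*ce[i],.03))
for z,r in ((.0,.0145),(.041,.0145),(.057,.01)):
    P=np.array([proj(p,[.5528+r*np.cos(a),-.223+r*np.sin(a),z]) for a in np.arange(0,6.28,.1)]);print(z,P.min(0).round(),P.max(0).round())
go(.5528,-.223,.02,5.2)
E
```

```text
time_s: 19.25
position: [0.5519, -0.2241, 0.2126]
tool_rot: [[0.996, 0.09, -0.002], [0.09, -0.996, 0.002], [-0.002, -0.002, -1.0]]
ft_force: [1.0, -0.4, 0.4]
grip_width: 0.0601
gripper_force: 0.0
time_s: 19.92
position: [0.5525, -0.2227, 0.175]
tool_rot: [[0.996, 0.09, 0.001], [0.09, -0.996, -0.001], [0.001, 0.001, -1.0]]
ft_force: [0.5, 0.1, 0.1]
grip_width: 0.0601
gripper_force: 0.0
0.71 321.984 185.68 [ 0.557517   -0.22816218  0.028     ]
[   0    0  127  210 9768] [ 62.93632269 100.59510647] [ 0.60949262 -0.01218542  0.03      ]
[595 287  24  69 238] [602.87815126 319.69327731] [ 0.44834577 -0.51599502  0.03      ]
0.0 [301. 168.] [331. 198.]
0.041 [298. 177.] [333. 210.]
0.057 [303. 187.] [328. 211.]
pos [ 0.5524 -0.2228  0.1749] yaw 5.2 t 20.0 w 0.060326293977868276 shift cm [2.000e-02 1.000e-02 1.549e+01] q6 51
 turn -0.001 then shift [ 0.03  0.02 15.49]
```

View pics/w7.png

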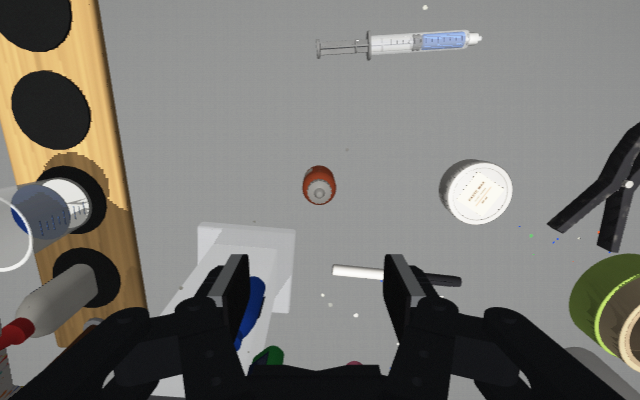

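The wrist view shows the dropper across columns 302–337 and rows 165–205. Against the projection that puts it at about (0.556, -0.226). I'll shift, descend and grip the body.

```bash
python3 -m crank '[5.2,0.33,0.35,2.09,0, 5.2,0,0,2.09,0, 5.2,0,0,2.09,0, 5.2,0,0,2.09,0, 5.2,0,0,2.09,0, 5.2,0,0,2.09,0, 5.2,0,0,2.09,0, 5.2,0,0,2.09,0]'
python3 -m crank '[5.2,0,0,0,0, 5.2,0,0,0,0, 0,0,0,0,0, 0,0,0,0,0, 0,0,0,0,0, 0,0,0,0,0, 0,0,0,0,0, 0,0,0,0,0]' 25
python3 -m crank '[0,0,0,-1,0, 0,0,0,-2,0, 0,0,0,-3,0, 0,0,0,-4,0, 0,0,0,-4,0, 0,0,0,-3,0, 0,0,0,-1,0, 0,0,0,0,0]'
python3 - <<'E'
from h import *
go(.5983,.0118,.18,5.2)
E
```

```text
time_s: 20.68
position: [0.5561, -0.2262, 0.0065]
tool_rot: [[0.996, 0.09, 0.001], [0.09, -0.996, -0.001], [0.001, 0.001, -1.0]]
ft_force: [0.0, -0.6, 0.1]
grip_width: 0.0519
gripper_force: 0.0
time_s: 21.35
position: [0.5566, -0.2266, 0.0088]
tool_rot: [[0.996, 0.09, 0.003], [0.09, -0.996, -0.002], [0.002, 0.002, -1.0]]
ft_force: [-0.6, 1.6, 7.5]
grip_width: 0.0282
gripper_force: 24.8
time_s: 22.02
position: [0.5566, -0.2265, 0.1908]
tool_rot: [[0.996, 0.09, 0.005], [0.09, -0.996, -0.004], [0.005, 0.004, -1.0]]
ft_force: [-0.4, -0.0, -0.8]
grip_width: 0.0283
gripper_force: 24.8
pos [ 0.5566 -0.2265  0.1908] yaw 5.2 t 22.0 w 0.028255325527445863 shift cm [  6.29 -23.36   1.01] q6 51
 turn -0.001 then shift [  6.32 -23.36   1.08]
```

```bash
python3 -m crank '[0,0.79,-2.92,0,0, 0,0.79,-2.92,0,0, 0,0.79,-2.92,0,0, 0,0.79,-2.92,0,0, 0,0.79,-2.92,0,0, 0,0.79,-2.92,0,0, 0,0.79,-2.92,0,0, 0,0.79,-2.92,0,0]'
python3 -m crank '[0,0,0,0,0, 0,0,0,0,0, 0,0,0,0,0, 0,0,0,0,0, 0,0,0,0,0, 0,0,0,0,0, 0,0,0,0,0, 0,0,0,0,0]'
python3 - <<'E'
from h import *
p=snap('wrist','w8.png')
go(.5983,.0118,.0245,5.2)
E
```

```text
time_s: 22.68
position: [0.5971, 0.0138, 0.1853]
tool_rot: [[0.996, 0.09, -0.003], [0.09, -0.996, 0.001], [-0.003, -0.001, -1.0]]
ft_force: [1.0, -0.6, -0.7]
grip_width: 0.0281
gripper_force: 24.8
time_s: 23.35
position: [0.5978, 0.0118, 0.1871]
tool_rot: [[0.996, 0.089, 0.0], [0.089, -0.996, -0.0], [0.0, 0.0, -1.0]]
ft_force: [-0.4, -0.4, -0.3]
grip_width: 0.0283
gripper_force: 24.9
pos [0.5978 0.0119 0.1872] yaw 5.1 t 23.4 w 0.0286717657459945 shift cm [ 0.04  0.02 16.27] q6 75
 turn -0.001 then shift [ 0.04  0.02 16.27]
```

View pics/w8.png

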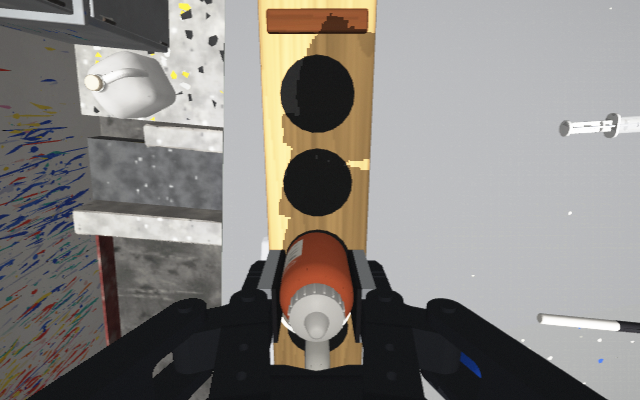

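The dropper is held upright above the third mat at (318,183). I'll lower and release.

```bash
python3 -m crank '[0,0.04,0,2.5,0, 0,0,0,3,0, 0,0,0,3,0, 0,0,0,3,0, 0,0,0,2.4,0, 0,0,0,1.5,0, 0,0,0,0.8,0, 0,0,0,0.1,0]'
python3 -m crank '[0,0,0,0,0, 0,0,0,0,0, 3.5,0,0,0,0, 3.5,0,0,0,0, 5,0,0,0,0, 5,0,0,0,0, 5,0,0,0,0, 5,0,0,0,0]'
python3 -m crank '[5,0,0,-2,0, 5,0,0,-2.5,0, 5,0,0,-2.5,0, 5,0,0,-3,0, 5,0,0,-3,0, 7,0,0,-2,0, 8,0,0,-1,0, 8.5,0,0,0,0]'
python3 - <<'E'
from h import *
go(.5618,-.3659,.18,5.2)
E
```

```text
time_s: 24.07
position: [0.5981, 0.0123, 0.0234]
tool_rot: [[0.996, 0.09, -0.001], [0.09, -0.996, 0.0], [-0.001, -0.0, -1.0]]
ft_force: [0.7, 1.0, 0.0]
grip_width: 0.0282
gripper_force: 25.5
time_s: 24.73
position: [0.5983, 0.0122, 0.0242]
tool_rot: [[0.996, 0.09, 0.0], [0.09, -0.996, -0.0], [0.0, 0.0, -1.0]]
ft_force: [0.2, -0.3, 0.6]
grip_width: 0.0498
gripper_force: 0.0
time_s: 25.4
position: [0.5989, 0.0122, 0.1861]
tool_rot: [[0.996, 0.09, 0.004], [0.09, -0.996, -0.001], [0.004, 0.001, -1.0]]
ft_force: [0.5, -0.6, 0.5]
grip_width: 0.0833
gripper_force: 0.0
pos [0.5989 0.0122 0.1861] yaw 5.1 t 25.4 w 0.08332191035787435 shift cm [-7.09 37.32  0.62] q6 75
 turn -0.001 then shift [-7.13 37.32  0.61]
```

```bash
python3 -m crank '[8.5,-0.44,2.33,0,0, 8.5,-0.44,2.33,0,0, 8.5,-0.44,2.33,0,0, 8.5,-0.44,2.33,0,0, 8.5,-0.44,2.33,0,0, 8.5,-0.44,2.33,0,0, 8.5,-0.44,2.33,0,0, 8.5,-0.44,2.33,0,0]'
python3 -m crank '[8.5,-0.44,2.33,0,0, 8.5,-0.44,2.33,0,0, 8.5,-0.44,2.33,0,0, 8.5,-0.44,2.33,0,0, 8.5,-0.44,2.33,0,0, 8.5,-0.44,2.33,0,0, 8.5,-0.44,2.33,0,0, 8.5,-0.44,2.33,0,0]'
python3 -m crank '[8.5,0,0,0,0, 8.5,0,0,0,0, 8.5,0,0,0,0, 8.5,0,0,0,0, 8.5,0,0,0,0, 8.5,0,0,0,0, 8.5,0,0,0,0, 8.5,0,0,0,0]'
python3 - <<'E'
from h import *
p=snap('wrist','w9.png')
for r in spotter.look_for(p,'tin'):
    u,v=r['at'][0]*640,r['at'][1]*400;print(r['score'],u,v,ray(p,u,v,.02))
for z,r in ((.0,.0275),(.028,.029)):
    P=np.array([proj(p,[.5618+r*np.cos(a),-.3659+r*np.sin(a),z]) for a in np.arange(0,6.28,.1)]);print(z,P.min(0).round(),P.max(0).round())
go(.5618,-.3659,.005,5.2)
E
```

```text
time_s: 26.07
position: [0.5791, -0.1775, 0.182]
tool_rot: [[0.996, 0.09, -0.003], [0.09, -0.996, 0.002], [-0.003, -0.002, -1.0]]
ft_force: [1.2, 0.2, -0.8]
grip_width: 0.0851
gripper_force: 0.0
time_s: 26.73
position: [0.5609, -0.3662, 0.1817]
tool_rot: [[0.996, 0.09, -0.003], [0.09, -0.996, 0.002], [-0.002, -0.003, -1.0]]
ft_force: [0.3, 0.7, 0.2]
grip_width: 0.085
gripper_force: 0.0
time_s: 27.4
position: [0.5617, -0.365, 0.1843]
tool_rot: [[0.996, 0.09, 0.0], [0.09, -0.996, -0.0], [0.0, 0.0, -1.0]]
ft_force: [-0.0, -0.8, -0.7]
grip_width: 0.0853
gripper_force: 0.0
0.0 [288. 153.] [344. 208.]
0.028 [284. 156.] [348. 218.]
pos [ 0.5616 -0.3652  0.1842] yaw 5.2 t 27.5 w 0.08469480679764171 shift cm [1.000e-02 7.000e-02 1.792e+01] q6 42
 turn -0.001 then shift [1.000e-02 7.000e-02 1.792e+01]
```

View pics/w9.png

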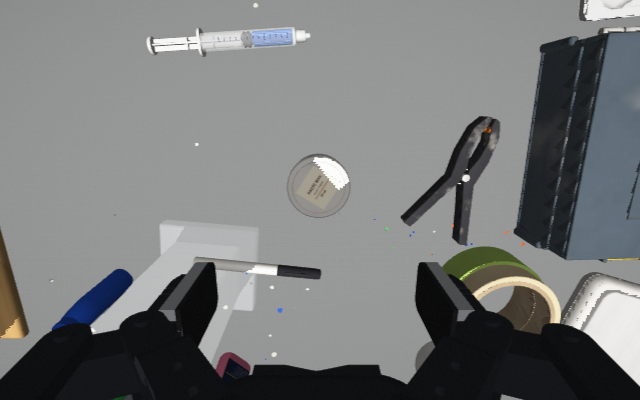

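The wrist view shows the tin centred at (318.5,185), with the pen, pliers and tape clear of the fingers. I'll shift about 2–3 mm and grip by the lid.

```bash
python3 -m crank '[8,0.16,0.3,2.25,0, 8,0,0,2.25,0, 8,0,0,2.25,0, 8,0,0,2.25,0, 8,0,0,2.25,0, 8,0,0,2.25,0, 8,0,0,2.25,0, 8,0,0,2.25,0]'
python3 -m crank '[8,0,0,0,0, 8,0,0,0,0, 4,0,0,0,0, 4,0,0,0,0, 4,0,0,0,0, 4,0,0,0,0, 4,0,0,0,0, 4,0,0,0,0]' 35
python3 -m crank '[4,0,0,-1,0, 4,0,0,-2,0, 4,0,0,-3,0, 4,0,0,-4,0, 4,0,0,-4,0, 4,0,0,-3,0, 4,0,0,-1,0, 4,0,0,0,0]'
python3 - <<'E'
from h import *
go(.6777,.0190,.18,5.2)
E
```

```text
time_s: 28.17
position: [0.5634, -0.3682, 0.0032]
tool_rot: [[0.996, 0.09, 0.0], [0.09, -0.996, -0.0], [0.0, 0.0, -1.0]]
ft_force: [-0.2, -1.0, -0.4]
grip_width: 0.0803
gripper_force: 0.0
time_s: 28.83
position: [0.5642, -0.3688, 0.0064]
tool_rot: [[0.996, 0.09, 0.003], [0.09, -0.996, -0.002], [0.002, 0.003, -1.0]]
ft_force: [-2.2, 0.7, 6.5]
grip_width: 0.0564
gripper_force: 37.1
time_s: 29.5
position: [0.5641, -0.3687, 0.1882]
tool_rot: [[0.996, 0.09, 0.005], [0.09, -0.996, -0.005], [0.004, 0.005, -1.0]]
ft_force: [-0.5, -0.8, -1.8]
grip_width: 0.056
gripper_force: 37.4
pos [ 0.5641 -0.3687  0.1882] yaw 5.2 t 29.5 w 0.056045076181510625 shift cm [ 14.79 -37.6    0.69] q6 42
 turn -0.001 then shift [ 14.83 -37.58   0.82]
```

```bash
python3 -m crank '[4,0.925,-2.35,0,0, 4,0.925,-2.35,0,0, 4,0.925,-2.35,0,0, 4,0.925,-2.35,0,0, 4,0.925,-2.35,0,0, 4,0.925,-2.35,0,0, 4,0.925,-2.35,0,0, 4,0.925,-2.35,0,0]'
python3 -m crank '[4,0.925,-2.35,0,0, 4,0.925,-2.35,0,0, 4,0.925,-2.35,0,0, 4,0.925,-2.35,0,0, 4,0.925,-2.35,0,0, 4,0.925,-2.35,0,0, 4,0.925,-2.35,0,0, 4,0.925,-2.35,0,0]'
python3 -m crank '[4,0,0,0,0, 4,0,0,0,0, 4,0,0,0,0, 4,0,0,0,0, 4,0,0,0,0, 4,0,0,0,0, 4,0,0,0,0, 4,0,0,0,0]'
python3 - <<'E'
from h import *
p=snap('wrist','w10.png')
go(.6777,.0190,.0222,5.2)
E
```

```text
time_s: 30.17
position: [0.6197, -0.1727, 0.182]
tool_rot: [[0.996, 0.09, -0.003], [0.09, -0.996, 0.002], [-0.003, -0.002, -1.0]]
ft_force: [-0.1, -0.1, -0.7]
grip_width: 0.0562
gripper_force: 37.4
time_s: 30.83
position: [0.6766, 0.0209, 0.1819]
tool_rot: [[0.996, 0.09, -0.004], [0.09, -0.996, 0.001], [-0.004, -0.001, -1.0]]
ft_force: [0.5, 1.0, -1.1]
grip_width: 0.0562
gripper_force: 37.4
time_s: 31.5
position: [0.6771, 0.0192, 0.1842]
tool_rot: [[0.996, 0.089, 0.0], [0.089, -0.996, -0.0], [0.0, 0.0, -1.0]]
ft_force: [0.4, 0.3, -1.7]
grip_width: 0.0564
gripper_force: 37.5
pos [0.6771 0.0193 0.1842] yaw 5.1 t 31.6 w 0.056385865939177625 shift cm [ 0.06  0.03 16.2 ] q6 77
 turn -0.001 then shift [ 0.06  0.03 16.2 ]
```

View pics/w10.png

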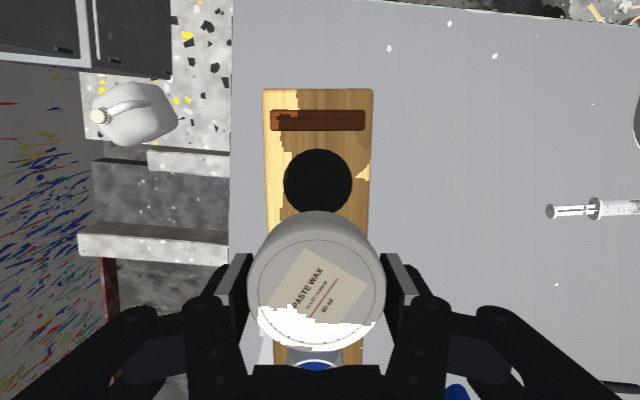

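The tin hangs level above the fourth mat, centred at (318,181). I'll lower and release.

```bash
python3 -m crank '[4,0.06,0.03,2.5,0, 4,0,0,3,0, 4,0,0,3,0, 4,0,0,3,0, 4,0,0,2.3,0, 4,0,0,1.5,0, 4,0,0,0.8,0, 4,0,0,0.1,0]'
python3 -m crank '[4,0,0,0,0, 4,0,0,0,0, 6.4,0,0,0,0, 6.4,0,0,0,0, 7.6,0,0,0,0, 7.6,0,0,0,0, 7.6,0,0,0,0, 7.6,0,0,0,0]'
python3 -m crank '[7.6,0,0,-2,0, 7.6,0,0,-2.5,0, 7.6,0,0,-2.5,0, 7.6,0,0,-3,0, 7.6,0,0,-3,0, 7.6,0,0,-2,0, 7.6,0,0,-1,0, 7.6,0,0,0,0]'
python3 -m crank '[7.6,0,3,0,0, 7.6,0,3,0,0, 7.6,0,3,0,0, 7.6,0,3,0,0, 7.6,0,3,0,0, 7.6,0,3,0,0, 7.6,0,3,0,0, 7.6,0,0,0,0]'
python3 - <<'E'
from h import *
p=snap('top');c=p['color']
pts={'tin':(.6777,.019,.043,.029),'drop':(.5983,.0118,.072,.01),'beaker':(.5189,.0045,.093,.0305),'glue':(.4397,-.0028,.089,.0085)}
im=cv2.resize(c[120:300,180:400,::-1],None,fx=3.3,fy=3.3,interpolation=cv2.INTER_CUBIC)
for x,y,z,r in pts.values():
    P=np.array([proj(p,[x+r*np.cos(a),y+r*np.sin(a),z]) for a in np.arange(0,6.3,.1)])
    P=(P-[180,120]+.5)*3.3;cv2.polylines(im,[P.astype(np.int32)],True,(0,255,0),1)
cv2.imwrite('pics/t11.png',im)
E
```

```text
time_s: 32.22
position: [0.6775, 0.0193, 0.0213]
tool_rot: [[0.996, 0.09, -0.001], [0.09, -0.996, 0.0], [-0.001, -0.0, -1.0]]
ft_force: [0.2, -0.4, -1.2]
grip_width: 0.056
gripper_force: 38.2
time_s: 32.88
position: [0.6778, 0.0193, 0.0222]
tool_rot: [[0.996, 0.09, 0.0], [0.09, -0.996, -0.0], [0.0, 0.0, -1.0]]
ft_force: [0.5, -0.1, -0.6]
grip_width: 0.076
gripper_force: 0.0
time_s: 33.55
position: [0.6784, 0.0192, 0.1844]
tool_rot: [[0.996, 0.09, 0.004], [0.09, -0.996, -0.001], [0.004, 0.001, -1.0]]
ft_force: [1.1, 0.2, -0.2]
grip_width: 0.076
gripper_force: 0.0
time_s: 34.22
position: [0.6957, -0.1955, 0.1788]
tool_rot: [[0.996, 0.084, -0.004], [0.084, -0.996, 0.0], [-0.003, -0.0, -1.0]]
ft_force: [-0.3, -0.4, 0.4]
grip_width: 0.0759
gripper_force: 0.0
```

View pics/t11.png

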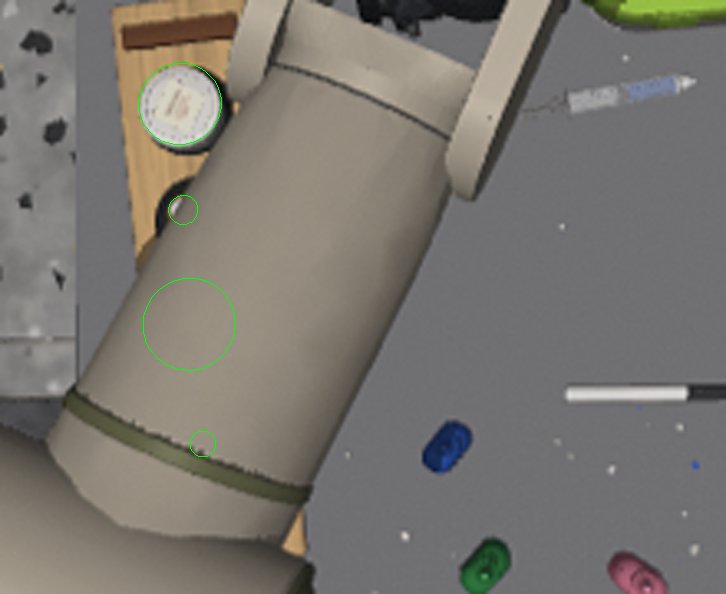

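The tin fits the projected circle on its mat, but the arm hides the others. I'll move aside and check the rest numerically.

```bash
python3 -m crank '[7.6,-1.5,2.5,0,0, 7.6,-1.5,2.5,0,0, 7.6,-1.5,2.5,0,0, 7.6,-1.5,2.5,0,0, 7.6,-1.5,2.5,0,0, 7.6,-1.5,2.5,0,0, 7.6,-1.5,2.5,0,0, 7.6,-1.5,2.5,0,0]'
python3 -m crank '[7.6,-1,1.5,0,0, 7.6,-1,1.5,0,0, 7.6,-1,1.5,0,0, 7.6,-1,1.5,0,0, 7.6,0,0,0,0, 7.6,0,0,0,0, 7.6,0,0,0,0, 7.6,0,0,0,0]'
python3 - <<'E'
from h import *
np.set_printoptions(precision=4,suppress=True)
T={'tin':((.6777,.019),.04),'dropper':((.5983,.0118),.045),'beaker':((.5189,.0045),.05),'glue':((.4394,-.0028),.065)}
for n in ('top','scene'):
    p=snap(n)
    for q,(t,z) in T.items():
        print(n,q,[(round(r['score'],2),(ray(p,r['at'][0]*640,r['at'][1]*400,z)[:2]-t).round(4)) for r in spotter.look_for(p,q)])
    if n=='top':
        c=p['color'].astype(int)
        for nm,m,z in (('red',c[:,:,0]-c[:,:,2]>60,.095),('blue',c[:,:,2]-c[:,:,0]>50,.024)):
            m=m.astype(np.uint8);m[:,:225]=0;m[:,270:]=0;m[:140]=0
            k,l,st,ce=cv2.connectedComponentsWithStats(m)
            for i in range(1,k):
                if st[i,4]>8: print(nm,st[i],ray(p,*ce[i],z))
print(env.observe()['time_s'],env.observe()['position'])
E
```

```text
time_s: 34.93
position: [0.5944, -0.3996, 0.1806]
tool_rot: [[0.996, 0.091, -0.002], [0.091, -0.996, 0.002], [-0.002, -0.002, -1.0]]
ft_force: [-0.0, 0.3, 0.0]
grip_width: 0.0757
gripper_force: 0.0
time_s: 35.6
position: [0.5612, -0.4623, 0.1822]
tool_rot: [[0.996, 0.091, 0.0], [0.091, -0.996, 0.0], [0.0, -0.0, -1.0]]
ft_force: [0.4, -0.0, 0.0]
grip_width: 0.076
gripper_force: 0.0
top tin [(0.76, array([-0.0071, -0.0028]))]
top dropper [(0.65, array([0.0018, 0.0048]))]
top beaker [(0.65, array([0.0074, 0.0152]))]
top glue [(0.55, array([-0.0075, -0.1633]))]
red [225 140   5   4  11] [0.6897 0.0255 0.095 ]
red [ 225  140   39   79 1046] [ 0.6041 -0.0183  0.095 ]
red [232 180  11  11  36] [ 0.5867 -0.0001  0.095 ]
red [225 229   6   8  26] [0.4871 0.0268 0.095 ]
blue [230 210  19  19 264] [0.5223 0.0141 0.024 ]
scene tin [(0.69, array([-0.0238,  0.0138]))]
scene dropper [(0.82, array([-0.0046,  0.0022])), (0.45, array([-0.0687, -0.0199]))]
scene beaker [(0.61, array([-0.001 , -0.0036]))]
scene glue [(0.95, array([-0.0118,  0.0099])), (0.93, array([-0.1272, -0.2367])), (0.66, array([-0.1062, -0.1676]))]
36.1 [ 0.5606 -0.4631  0.1821]
```

The top view suggests the beaker may sit several mm towards +y. I'll fit object silhouettes in the top picture, before against after, to settle it.

```bash
cat > fit.py <<'E'
from h import *
prof={'tin':[(0,.0275),(.028,.029)],'dropper':[(0,.0145),(.041,.0145),(.057,.01)],'beaker':[(0,.024),(.078,.0305)],'glue':[(0,0),(.074,0),(.1,.006)]}
T={'tin':(.6777,.019),'dropper':(.5983,.0118),'beaker':(.5189,.0045),'glue':(.4394,-.0028)}
def hull(p,q,x,y,S=4):
    P=[]
    for z,r in prof[q]:
        for a in np.arange(0,6.28,.2):
            c,s=np.cos(a),np.sin(a)
            if r==0: # glue body long along row
                r1,r2=.019,.012; e=.0912;k=np.sign
                u,w=r1*c,r2*s; dx,dy=u*.996-w*.091,u*.091+w*.996
            else: dx,dy=r*c,r*s
            P.append(proj(p,[x+dx,y+dy,.015+z]))
    return cv2.convexHull(((np.array(P)+.5)*S).astype(np.int32))
if __name__=='__main__':
    p=snap('top','t12.png');new=p['color'].astype(int);old=cv2.imread('pics/top0.png')[:,:,::-1].astype(int)
    d=(np.abs(new-old).max(2)>28).astype(np.uint8)
    S=4;D=cv2.resize(d,None,fx=S,fy=S,interpolation=cv2.INTER_NEAREST)
    for q,(x,y) in T.items():
        u,v=[int(t) for t in proj(p,[x,y,.04])]
        print(q);
        if q=='beaker':
            for r in d[v-22:v+23,u-22:u+23]: print(''.join('.#'[i] for i in r))
        W=np.zeros_like(D);W[(v-17)*S:(v+17)*S,(u-19)*S:(u+19)*S]=1
        best=[]
        for dx in range(-12,13,2):
            for dy in range(-12,13,2):
                m=np.zeros_like(D);cv2.fillConvexPoly(m,hull(p,q,x+dx/1e3,y+dy/1e3),1)
                best.append(((m&D&W).sum()/((m|D)&W).sum(),dx,dy))
        print(sorted(best)[-3:])
E
python3 fit.py
```

```text
tin
[(np.float64(0.9031890660592256), -2, 0), (np.float64(0.911062906724512), 0, 2), (np.float64(0.91487167736022), -2, 2)]
dropper
[(np.float64(0.7317234535229904), 2, 2), (np.float64(0.7382929259382265), 0, 0), (np.float64(0.745757071547421), 0, 2)]
beaker
.............................................
.............................................
.............................................
.............................................
.........................#######.............
......................############...........
....................###############..........
...................##################........
..............########################.......
...........############################......
.........##########.######....#########......
........##########.########.....########.....
.......#####################.....#######.....
......#######################......#####.....
.....########################.......####.....
.....#########################......####.....
....###########################......###.....
....############################.....###.....
....#########
[... 787 characters left out ...]
#.#########################
............#########.########.##############
...........############.##..#################
.........####################.###############
........###############.#####.###############
.......######################.#####.#########
......#############################.#########
.....##############################.#########
....#############################.###########
...##########################################
[(np.float64(0.5653638814016172), -2, 4), (np.float64(0.5686755861053149), -4, 2), (np.float64(0.5757986924879733), -2, 2)]
glue
[(np.float64(0.2018330733229329), -6, 12), (np.float64(0.20197932917316694), -4, 12), (np.float64(0.20241809672386896), -12, 12)]
```

```bash
python3 - <<'E'
from fit import *
p=snap('scene');c=p['color'].astype(int)
def comp(nm,m,u,v,R=40):
    M=np.zeros(m.shape,np.uint8);M[max(0,v-R):v+R,u-R:u+R]=m[max(0,v-R):v+R,u-R:u+R]
    k,l,st,ce=cv2.connectedComponentsWithStats(M)
    for i in range(1,k):
        if st[i,4]>15: print(nm,st[i],ce[i].round(1))
for q,(x,y) in T.items():
    h=hull(p,q,x,y,1);b=cv2.boundingRect(h);print(q,'expected bbox',b)
    u,v=b[0]+b[2]//2,b[1]+b[3]//2
    if q=='glue': print('nozzle exp',proj(p,[x,y,.1]),proj(p,[x,y,.121])); comp('red',(c[:,:,0]-c[:,:,2]>70)&(c[:,:,0]-c[:,:,1]>70),u,v)
    comp('bright',c.min(2)>150,u,v,25)
    if q=='dropper': comp('orange',c[:,:,0]-c[:,:,2]>80,u,v,15)
E
```

```text
tin expected bbox (205, 191, 29, 25)
bright [207 193  26  12 140] [219.8 198.6]
bright [238 197   6   6  22] [241.  199.7]
dropper expected bbox (235, 194, 17, 31)
bright [218 193  15  10  70] [225.1 197. ]
bright [238 197   9   6  29] [241.9 199.8]
orange [236 204  13   9  71] [242.1 207.6]
beaker expected bbox (252, 191, 34, 51)
bright [266 193  18   5  18] [274.5 193.8]
bright [270 229  12  10  67] [275.6 234. ]
glue expected bbox (291, 199, 20, 56)
nozzle exp (np.float64(299.8843189250212), np.float64(208.518052779048)) (np.float64(299.6453865613692), np.float64(197.83077731050815))
red [297 198   9  18  86] [301.  208.4]
bright [300 217   8   8  48] [303.9 220.2]
bright [276 229   6   9  34] [278.1 232.9]
```

All four match their expected outlines within a pixel or two, and the gripper is clear of everything. I'm handing in.

```bash
python3 -c "
from rig import env
print(env.close_job())"
```

```text
the job is handed in; nothing more can be done
None
```

I handed in the job with glue, beaker, dropper and tin standing upright on their own mats in that order from the peg; the last camera check put each within a few millimetres of its mat centre, and no verdict came back.

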